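# Slide a lino block under the spring clip of a printing jig

### The arm

A 7-joint arm with a two-finger parallel gripper is mounted at the origin on the work surface; the furniture and walls round the work are solid. World frame = base frame: x ahead of the robot, y to its left, z up, the work surface at z = 0. Lengths are in m, angles in rad, forces in N, time in s.
With the tool pointing down it reaches from about 0.4 to 0.85 m from the base axis. Payload 6.9 kg.
Tool frame: the origin (TCP) lies midway between the tips of the shut fingers; the grasp point (between the pads) lies 19 mm behind it; z points along the fingers, y is the line along which they close (so a half turn about z gives the same grasp; the last joint's range is limited). The gripper opens to 85 mm and grips with 20 to 120 N. Pads are 22 mm wide; open, the fingers measure 114 mm over their backs; the gripper's body (76 mm by 85 mm) begins 54 mm behind the grasp point. The pads swing forward as they close: fully open they stand 13 mm farther back than shut.
Start: joints at [-1.044, 0.507, -0.238, 1.5, 0.126, 1.149, -0.155], TCP at [0.256, 0.57, 0.231] pointing down, gripper open.
Joint ranges: [-3.08, 3.08], [-0.24, 2.05], [-1.43, 1.35], [0, 2.5], [-1.52, 4.66], [0.17, 1.96], [-2.89, 2.89]. Speed limits (rad/s): [2.39, 2.39, 3.14, 3.14, 3.14, 3.14, 3.14].

### API

Orientations are given as [roll, pitch, yaw] about the fixed x, y, z axes, in that order (R = Rz(yaw) Ry(pitch) Rx(roll)).
In Python, from workcell import manip, get_image, ticket gives the robot as it stands.
- The arm moves only by the tool step_arm, never from a script. Its argument "commands" is a list of rows, each a list of 7 numbers: the turn, a rotation vector about the tool's x, y, z in degrees, then the shift along the tool's x, y, z in cm, then the closure, from 0 (fully open) to 1 (shut). In form: [[rx, ry, rz, dx, dy, dz, jaw], ...]. A call has 1 to 8 rows; each row is the pose to reach, as a shift and turn from the pose commanded when the call began, along the tool's axes at that moment; what a row does not reach only later rows make up. A row lasts 1/12 s, in which the tool goes at most 41.7 mm and 7.16 degrees, less where a joint would pass 70% of its speed; a pose out of reach is approached as far as the arm can. A call with a gripper value outside its range is refused whole. The fingers move at their own pace and stop on an object; "squeeze" is the grip in N (left out, the last holds). Time passes only in rows, so rows that repeat a pose let the fingers close. It gives the time, the measured TCP pose, the force, the opening and the grip force at its end, in the units of the state.
- manip.state(): the state, without advancing time (a new reading comes with each control period).
- get_image(name): name is "side" or "top"; returns a dict with "pixels" (400x640x3 uint8, red, green, blue), "fx", "fy", "cx", "cy" (pixels), "dist_coeffs" ([k1, k2, p1, p2, k3] as OpenCV has them; the pictures are not rectified), "pose" (4x4, takes a point from camera to world coordinates). Camera axes: x right, y down, z forward; pixel columns grow to the right and rows downward; lengths in m; the calibration is good to about 2 mm. A picture is of the moment at which its call begins. There is no depth.
- ticket.job_done(): hands the job in; it is judged then, once.
The state is a dict: "clock": time; "joint_pos": joint angles; "joint_vel": joint speeds; "joint_efforts": joint torques, N m; "tcp_pos": TCP position; "eef_rot": TCP orientation; "ft_force": force on the tool from outside, world axes, zero at the start; "moment": the same for the moment, N m; "finger_gap": finger opening in m; "finger_force": force on a finger pad.
Only numpy, scipy, OpenCV 4.12 (cv2) and the standard library are available. Lean on these libraries where they do the work, as an engineer would, in place of code of your own. Each camera call takes 0.05 s, during which the arm holds its last target. There are 200 camera calls.

### The job

Load the small lino printing block into the printing jig: press the thumb plate of the jig's spring clip right down with one fingertip and keep it down, while the other fingertip pushes the block along its channel, beneath the raised jaw, until it is fully home against the end stop. Then let go of the clip so that its jaw comes down on the block, and move clear. Only push and press: do not grip or lift anything, and leave the things round the jig as they are.

Things in the scene. Friction and masses are not known exactly. Their poses are not given: they have to be found in the camera images.
- jig: Printing jig, fixed: plywood base 176 (x) x 130 (y) x 12 mm. Origin: centre of its underside, on the table top; x is the direction in which the block is pushed (roughly away from the robot), y to the left, z up. Its white bed (top at z = 18 mm) is open at the near (-x) end. Along its left side lies the steel spring clip: hinge rod along x at y = 22 mm (lugs up to z = 31 mm), thumb plate left of the rod, jaw right of it.
- channel (a point): Near end of the channel's centre line, on the bed (jig x = -85, y = -22, z = 18 mm), axes of the jig. The channel is 62 mm wide, from here along +x to the end stop 159 mm away (stop 12 mm high above the bed). On its right a rail 8 mm high above the bed, on its left a fence 6 mm high.
- lino_block: Lino printing block, 60 x 60 x 10 mm, light wood with a brown lino face, 70 to 140 g, loose, flat in the channel on the near side of the jaw, 44 to 64 mm short of home. Origin: centre of its underside; axes along those of the jig. Its near edge, where it is pushed (within 20 mm of the channel's centre line), is 30 mm behind the origin along -x.
- home (a point): Where the block's origin lies when the block is fully home: on the bed of the jig (jig x = 44, y = -22, z = 18 mm), axes of the jig. Then the block's far edge is against the end stop.
- thumb_plate (a point): Centre of the upper face of the clip's thumb plate (moves with it): 92 mm along x (jig x = -78 to 14) by 34 mm, 4 mm thick. At rest it slopes up to the left, centre 9 mm higher than when pressed. Right down it is level, upper face at jig z = 21 mm (3 mm above the bed), y = 30 to 64 mm. So one fingertip can press on it and slide along x while the other, about 75 mm to the right, stands behind the block.
- jaw (a point): Lowest point of the rubber nose of the clip's jaw (moves with it), which reaches over the channel's left edge at jig x = 40 to 56 mm, as far as y = -9 mm: 4 mm above the bed at rest, barring the block's way; about 13.5 mm above it with the thumb plate pressed right down.
- clip (a joint): Angle of the spring clip: 0 at rest (jaw 4 mm above the bed), 0.36 rad at its stop with the thumb plate pressed right down (about 6 N on the middle of the plate, 2.5 N to begin). The jaw clears the 10 mm block from 0.25 rad. The spring returns it; with the jaw resting on the block it reads about 0.21.
- ink_black: Black square ink bottle 46 x 46 x 62 mm, standing at the right of the jig near its far end; bystander. Origin: centre of the underside.
- ink_blue: Blue square ink bottle 46 x 46 x 62 mm, standing to the right of the jig; bystander. Origin: centre of the underside.
- glue_stick: Glue stick 25 mm across, 91 mm high, standing at the left of the jig near its far end; bystander. Origin: centre of the underside.
- eraser_1: Grey eraser 22 x 36 x 12 mm lying to the right of the jig near its near end; bystander. Origin: centre of the underside.
- brush_1: Paint brush 172 mm long, 14 mm thick, lying to the left of the jig along it; bystander. Origin: centre of the underside.
Mind the look-alikes: they are no part of the job. What is meant by the jig is not yellow, and is the larger of those in its own colour.

How it is judged:
By the outcome, as a careful person would: the job done as asked, in the order asked, and still so for the second after the job is handed in, with the robot touching nothing.
It also fails if it takes over 38 s, if anything falls off the work surface, if the arm or the gripper's body presses on something with over 40 N, if the wrist force passes 120 N, or if a joint passes its speed limit or range.

## Working session

There is one attempt and no reset: what is moved stays moved. The work goes in short steps, Python scripts to look and compute and a tool call to move; the robot and the scene stay as the last step left them, time stands still between calls to the robot, and variables do not carry over. Pictures are saved under pics/ and viewed, at most 10 in all, crops included, and the job is handed in when it is done.

Besides the shell and the picture viewer there is one more tool, called after "Emit:" as name(argument=value, ...), one argument or row to a line, values as JSON. step_arm: Moves the arm, as the interface text tells. Its arguments: {"type":"object","properties":{"commands":{"type":"array"},"squeeze":{"type":"number"}},"required":["commands"]}

```bash
mkdir -p pics
python3 - <<'E'
from workcell import manip, get_image
import cv2
for n in ("top","side"):
    d=get_image(n); cv2.imwrite(f"pics/{n}0.png",d["pixels"][:,:,::-1])
    print(n,d["fx"],d["fy"],d["cx"],d["cy"],d["dist_coeffs"],d["pose"])
print(manip.state())
E
```

```text
top 405.1235002051429 405.1235002051429 322.34133872386457 200.23654529229194 [-0.02523446  0.          0.          0.          0.        ] [[ 0.02850286 -0.99088756  0.13164132  0.32895733]
 [-0.998953   -0.02352203  0.03923791 -0.07288049]
 [-0.03578388 -0.13262189 -0.99052054  0.93256188]
 [ 0.          0.          0.          1.        ]]
side 408.04593649062787 408.04593649062787 318.5882900460361 199.21243453108775 [-0.10800927  0.          0.          0.          0.        ] [[ 0.88096674 -0.2388728   0.40845734  0.08564462]
 [-0.47304161 -0.46534666  0.74812039 -0.77041187]
 [ 0.01136865 -0.85228649 -0.5229517   0.552675  ]
 [ 0.          0.          0.          1.        ]]
{'clock': 0.1, 'joint_pos': array([-1.04351917,  0.50822505, -0.23748618,  1.50100862,  0.12568753,
        1.14887468, -0.15482211]), 'joint_vel': array([-0.00139919, -0.00181216,  0.00112159, -0.0030681 , -0.00101806,
        0.00042219,  0.00114759]), 'joint_efforts': array([-4.30754211e-03, -6.21836329e+01, -2.19418667e+00, -2.50200480e+01,
        1.26227480e-02,  7.86806020e-03,  4.09487723e-05]), 'tcp_pos': array([0.25577288, 0.56979742, 0.23054121]), 'eef_rot': array([-3.14006063e+00,  3.64922966e-05,  2.71975764e+00]), 'ft_force': array([-0.01988006,  0.24828495,  0.38752165]), 'moment': array([ 0.05692323,  0.0239552 , -0.01161873]), 'finger_force': 0.0, 'finger_gap': 0.08582036968482672}
```

View pics/top0.png

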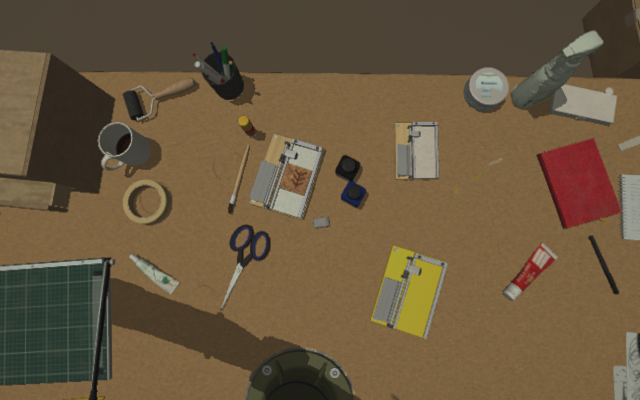

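View pics/side0.png

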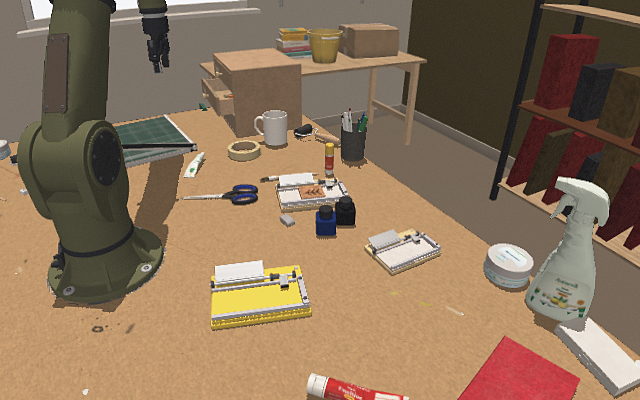

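Three jigs show in the top view. The one at (287,177) is white with the brown lino block, beside the bottles, the eraser, the brush and the glue stick. The one at (417,151) is white but smaller, and the one at (409,292) is yellow. The first fits, since it is not yellow and is the larger white one. I'll confirm it in an enlarged crop.

```bash
cat > h.py <<'E'
import numpy as np, cv2
from workcell import manip, get_image
def crop(n,x0,y0,w,h,s,out):
    d=get_image(n); p=d["pixels"][y0:y0+h,x0:x0+w,::-1]
    cv2.imwrite(out,cv2.resize(p,None,fx=s,fy=s,interpolation=cv2.INTER_CUBIC)); return d
def proj(d,P):
    T=np.linalg.inv(d["pose"]);K=np.array([[d["fx"],0,d["cx"]],[0,d["fy"],d["cy"]],[0,0,1]])
    return cv2.projectPoints(np.asarray(P,float).reshape(-1,3),cv2.Rodrigues(T[:3,:3])[0],T[:3,3],K,np.array(d["dist_coeffs"]))[0][:,0]
def ray(d,uv,z):
    K=np.array([[d["fx"],0,d["cx"]],[0,d["fy"],d["cy"]],[0,0,1]])
    q=cv2.undistortPoints(np.array([[uv]],float),K,np.array(d["dist_coeffs"]))[0,0]
    v=d["pose"][:3,:3]@np.r_[q,1];c=d["pose"][:3,3];return c+v*(z-c[2])/v[2]
E
python3 - <<'E'
from h import *
crop("top",230,110,150,120,5,"pics/topc.png")
crop("side",250,140,120,105,6,"pics/sidec.png")
E
```

```text
(no output)
```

View pics/topc.png

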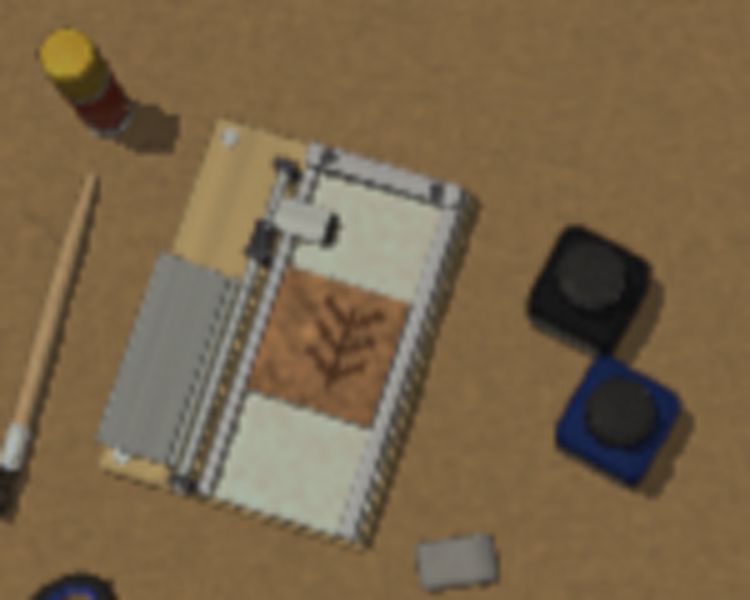

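View pics/sidec.png

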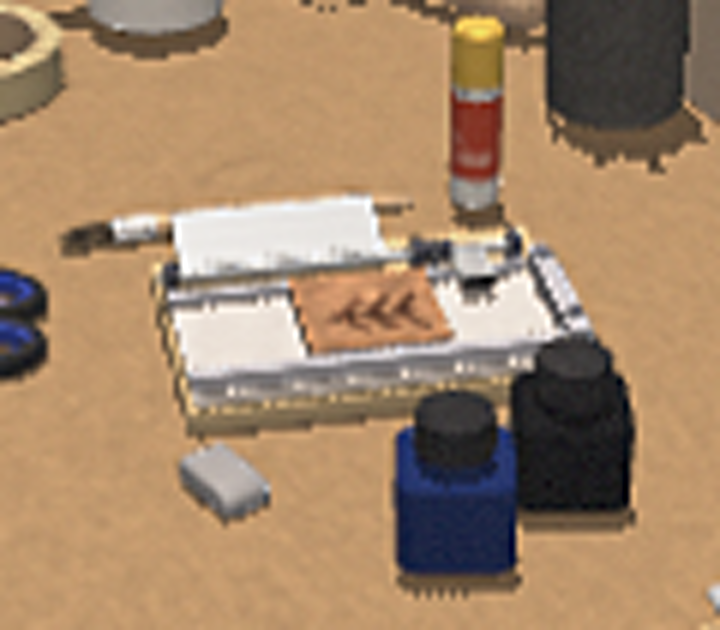

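The top crop confirms the white jig with the lino block and an ink bottle pair at its right. Base corners are at crop (218,121), (100,466), (368,547) and (478,195), and the block's top corners at (246,388), (375,428), (412,302) and (290,265). The side crop shows the thumb plate raised and the jaw ahead of the block. Next I'll fit the pose.

Run:
```python
from h import *
from scipy.optimize import least_squares
t=get_image("top"); s=get_image("side")
def pts(bx): return np.array([[88,65,12],[-88,65,12],[-88,-65,12],[88,-65,12],
 [bx-30,8,28],[bx-30,-52,28],[bx+30,-52,28],[bx+30,8,28]])/1000
ct=np.array([[218,121],[100,466],[368,547],[478,195],[246,388],[375,428],[412,302],[290,265]])
ut=(ct+.5)/5-.5+[230,110]
cs=np.array([[190,410],[192,433],[308,355],[453,335],[440,268],[290,282]]); us=(cs+.5)/6-.5+[250,140]
def W(p,P):
    c,n=np.cos(p[2]),np.sin(p[2]); return P@np.array([[c,-n,0],[n,c,0],[0,0,1]]).T+[p[0],p[1],0]
def f(p,split=False):
    P=pts(p[3]*1000)
    S=np.vstack([P[2],[-.088,-.065,0],P[5],P[6],P[7],P[4]])
    return np.r_[(proj(t,W(p,P))-ut).ravel(),(proj(s,W(p,S))-us).ravel()]
r=least_squares(f,[.5,.1,0.3-.6,-.01],loss="soft_l1"); print(r.x,np.degrees(r.x[2]))
print(r.fun.reshape(-1,2).round(2))
p=r.x; np.save("jig.npy",p)
for nm,q in dict(plate=[p[3]-.045,.047,.021],pushpt=[p[3]-.03,-.022,.022],home=[.044,-.022,.018]).items(): print(nm,W(p,np.array([q])))
```

```text
[ 0.50785323  0.04504481 -0.27453446 -0.00444749] -15.729665614088063
[[ 0.19 -1.47]
 [-0.03  0.25]
 [-0.13  0.66]
 [ 0.77 -0.79]
 [ 0.33 -0.06]
 [-0.39 -0.4 ]
 [ 0.2  -0.09]
 [-0.33 -0.17]
 [-0.28  0.7 ]
 [-0.43  0.97]
 [ 0.61 -0.72]
 [ 0.09  0.13]
 [-3.01 -0.28]
 [-0.6  -0.37]]
plate [[0.47299912 0.10368989 0.021     ]]
pushpt [[0.46873158 0.03320735 0.022     ]]
home [[0.54424132 0.01194033 0.018     ]]
```

```bash
cat >> h.py <<'E'
from scipy.spatial.transform import Rotation as Ro
p=np.load("jig.npy"); A=Ro.from_euler("z",p[2]).as_matrix()
def j2w(q): return A@np.array(q)/1000+[p[0],p[1],0]
def go(q,z):   # TCP target: jig x,y mm, height z mm -> rotvec deg, shift cm in tool axes
    s=manip.state(); R=Ro.from_euler("xyz",s["eef_rot"]); T=Ro.from_euler("xyz",[np.pi,0,np.pi+p[2]])
    w=j2w([q[0],q[1],z]); cur=A.T@(s["tcp_pos"]-[p[0],p[1],0])*1000
    print("jig now",cur.round(1),"gap",s["finger_gap"],"F jig",(A.T@s["ft_force"]).round(1),"t",s["clock"])
    print("turn",(R.inv()*T).as_rotvec(degrees=True).round(2),"shift",(R.inv().apply(w-s["tcp_pos"])*100).round(2))
E
python3 -c "
from h import *
go((-58,12),200)"
```

```text
jig now [-384.9  437.   231. ] gap 0.08521475017365471 F jig [-0.1 -0.  -0.4] t 0.3
turn [-0.03 -0.   -8.44] shift [-38.57 -37.24   3.12]
```

Emit:
step_arm(
  commands=[
    [0, 0, -1, -1.5, -1.5, 0, 0.3],
    [0, 0, -2, -4, -3.9, 0, 0.3],
    [0, 0, -3, -6.6, -6.4, 0, 0.3],
    [0, 0, -4, -9.3, -9, 0.3, 0.3],
    [0, 0, -5, -12, -11.6, 0.6, 0.3],
    [0, 0, -6, -14.7, -14.2, 0.9, 0.3],
    [0, 0, -7, -17.4, -16.8, 1.2, 0.3],
    [0, 0, -8.4, -20, -19.3, 1.5, 0.3],
  ],
)

```text
clock: 0.97
tcp_pos: [0.3598, 0.3103, 0.2163]
eef_rot: [3.141, 0.0, 2.867]
ft_force: [0.3, -0.1, 0.2]
finger_gap: 0.0601
finger_force: 0.0
```

```bash
python3 -c "
from h import *
go((-58,12),150)"
```

```text
jig now [-214.4  215.2  216.3] gap 0.06008276355604829 F jig [ 0.3 -0.   0.2] t 0.9667
turn [ 0.01  0.02 -0.01] shift [-15.64 -20.32   6.64]
```

Emit:
step_arm(
  commands=[
    [0, 0, 0, -2, -2.6, 0.6, 0.3],
    [0, 0, 0, -4.2, -5.4, 1.5, 0.3],
    [0, 0, 0, -6.4, -8.2, 2.5, 0.3],
    [0, 0, 0, -8.6, -11, 3.5, 0.3],
    [0, 0, 0, -10.8, -14, 4.5, 0.3],
    [0, 0, 0, -13, -17, 5.5, 0.3],
    [0, 0, 0, -15, -19.5, 6.4, 0.3],
    [0, 0, 0, -15.6, -20.3, 6.6, 0.3],
  ],
)

```text
clock: 1.63
tcp_pos: [0.4552, 0.0691, 0.1492]
eef_rot: [-3.139, -0.0, 2.86]
ft_force: [-0.3, -0.1, 0.2]
finger_gap: 0.0597
finger_force: 0.0
```

Emit:
step_arm(
  commands=[
    [0, 0, 0, 0, 0, 2, 0.3],
    [0, 0, 0, 0, 0, 4, 0.3],
    [0, 0, 0, 0, 0, 6, 0.3],
    [0, 0, 0, 0, 0, 7.5, 0.3],
    [0, 0, 0, 0, 0, 8, 0.3],
    [0, 0, 0, 0, 0, 8, 0.3],
  ],
)

```text
clock: 2.13
tcp_pos: [0.4536, 0.0748, 0.0694]
eef_rot: [-3.141, -0.002, 2.867]
ft_force: [-0.4, 0.4, 0.1]
finger_gap: 0.0597
finger_force: 0.0
```

```bash
python3 -c "
from h import *
go((-58,12),50)
crop('top',230,110,150,120,5,'pics/topd.png')
crop('side',250,120,120,105,6,'pics/sided.png')"
```

```text
jig now [-60.3  13.9  69.4] gap 0.05965351582402417 F jig [-0.5  0.2  0.1] t 2.1333
turn [-0.05 -0.12 -0.01] shift [-0.23 -0.19  1.94]
```

View pics/sided.png

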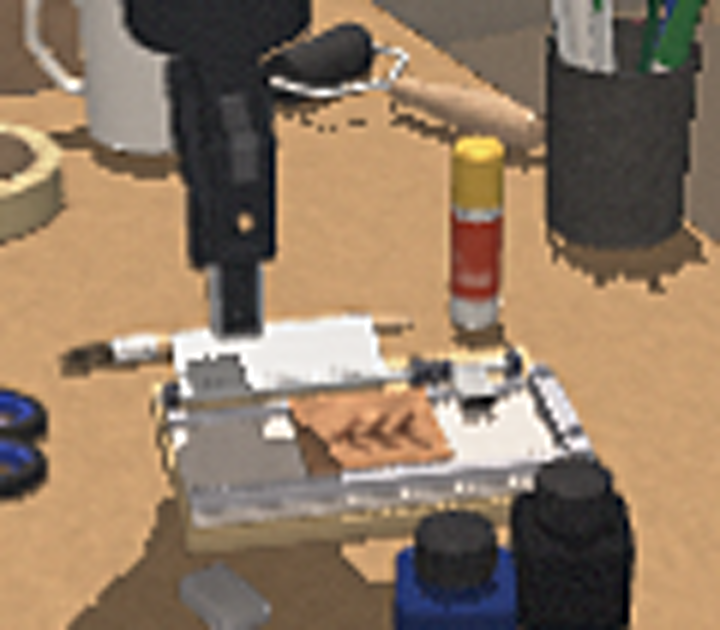

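The side crop shows the right fingertip at crop (237,335), above the channel behind the block, with the left finger hidden behind it over the plate. I'll get the tip height from this.

```bash
python3 -c "
from h import *
d=get_image('side')
for z in (66,72,78,84):
  for x in (-71,-60,-49): print(z,x,((proj(d,[j2w([x,-24,z])])[0]-[250,120]+.5)*6-.5).round(0), end=' ')
  print()
go((-58,12),45)"
```

```text
66 -71 [211. 366.] 66 -60 [237. 363.] 66 -49 [264. 361.] 
72 -71 [210. 353.] 72 -60 [237. 351.] 72 -49 [263. 348.] 
78 -71 [210. 340.] 78 -60 [236. 338.] 78 -49 [263. 335.] 
84 -71 [209. 327.] 84 -60 [236. 325.] 84 -49 [263. 322.] 
jig now [-59.   14.3  71.1] gap 0.05959744733364171 F jig [-0.3  0.2 -0. ] t 2.2833
turn [ 0.04  0.07 -0.02] shift [-0.1  -0.23  2.61]
```

View pics/topd.png

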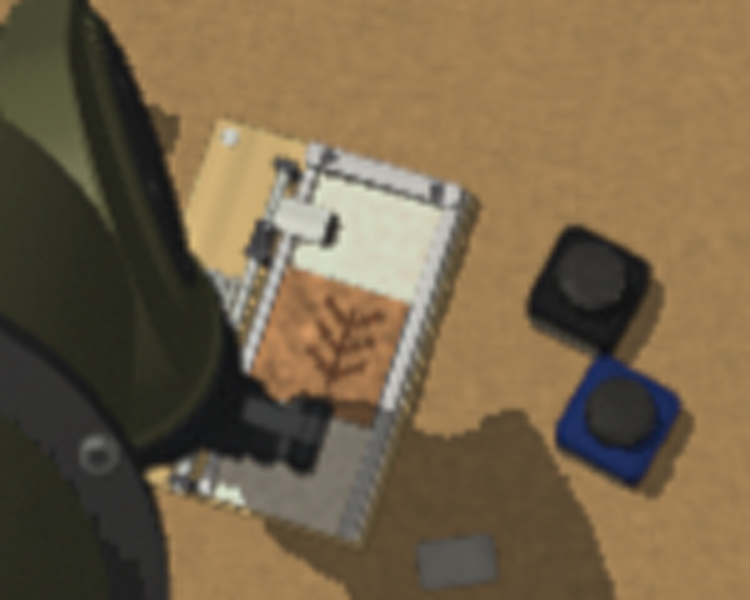

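The tip sits about 9 mm above the TCP height, so the plate is right down at TCP z of about 12.5 mm. The finger front is at x of about -48, clear of the block's near edge at -34. Descending.

Emit:
step_arm(
  commands=[
    [0, 0, 0, 0, -0.2, 1, 0.3],
    [0, 0, 0, 0, -0.2, 2, 0.3],
    [0, 0, 0, 0, -0.2, 3, 0.3],
    [0, 0, 0, 0, -0.2, 3.8, 0.3],
    [0, 0, 0, 0, -0.2, 4.4, 0.3],
    [0, 0, 0, 0, -0.2, 4.9, 0.3],
    [0, 0, 0, 0, -0.2, 5.3, 0.3],
    [0, 0, 0, 0, -0.2, 5.3, 0.3],
  ],
)

```text
clock: 2.95
tcp_pos: [0.4542, 0.0727, 0.0172]
eef_rot: [3.141, 0.001, 2.866]
ft_force: [0.3, 1.9, 3.7]
finger_gap: 0.06
finger_force: 2.3
```

```bash
python3 -c "
from h import *
go((-58,12),12.5)"
```

```text
jig now [-59.2  12.1  17.2] gap 0.06000803591689054 F jig [-0.2  1.9  3.7] t 2.95
turn [ 0.02  0.03 -0.03] shift [-0.12 -0.01  0.47]
```

Emit:
step_arm(
  commands=[
    [0, 0, 0, 0, 0, 0.15, 0.3],
    [0, 0, 0, 0, 0, 0.3, 0.3],
    [0, 0, 0, 0, 0, 0.3, 0.3],
    [0, 0, 0, 0, 0, 0.3, 0.3],
  ],
)

```text
clock: 3.28
tcp_pos: [0.4542, 0.0726, 0.0155]
eef_rot: [3.141, 0.002, 2.866]
ft_force: [-2.0, -0.1, 16.5]
finger_gap: 0.0601
finger_force: 7.7
```

Emit:
step_arm(
  commands=[
    [0, 0, 0, 0, 0, 0.1, 0.3],
    [0, 0, 0, 0, 0, 0.1, 0.3],
    [0, 0, 0, 0, 0, 0.1, 0.3],
  ],
)

```text
clock: 3.53
tcp_pos: [0.4543, 0.0727, 0.0151]
eef_rot: [3.141, 0.002, 2.867]
ft_force: [-5.1, -0.8, 25.1]
finger_gap: 0.0597
finger_force: 12.5
```

Emit:
step_arm(
  commands=[
    [0, 0, 0, 0, 0, 0.1, 0.3],
    [0, 0, 0, 0, 0, 0.1, 0.3],
    [0, 0, 0, 0, 0, 0.1, 0.3],
  ],
)

```text
clock: 3.78
tcp_pos: [0.4544, 0.0727, 0.0147]
eef_rot: [3.14, 0.003, 2.867]
ft_force: [-6.4, -1.9, 34.9]
finger_gap: 0.0596
finger_force: 17.3
```

The force rose sharply at TCP z of about 15.5 mm, which looks like the clip's stop. I'll ease off to a moderate force and check the jaw in a picture.

Emit:
step_arm(
  commands=[
    [0, 0, 0, 0, 0, -0.2, 0.3],
    [0, 0, 0, 0, 0, -0.2, 0.3],
    [0, 0, 0, 0, 0, -0.2, 0.3],
  ],
)

```text
clock: 4.03
tcp_pos: [0.4543, 0.0726, 0.0155]
eef_rot: [3.141, 0.002, 2.866]
ft_force: [-1.6, -0.7, 14.7]
finger_gap: 0.0596
finger_force: 7.5
```

```bash
python3 -c "
from h import *
go((-46,12),15)
crop('side',265,155,100,75,8,'pics/sidee.png')"
```

```text
jig now [-59.1  12.   15.5] gap 0.059598890283962265 F jig [-1.3 -1.1 14.7] t 4.0333
turn [ 0.04  0.1  -0.04] shift [-1.31 -0.    0.06]
```

View pics/sidee.png

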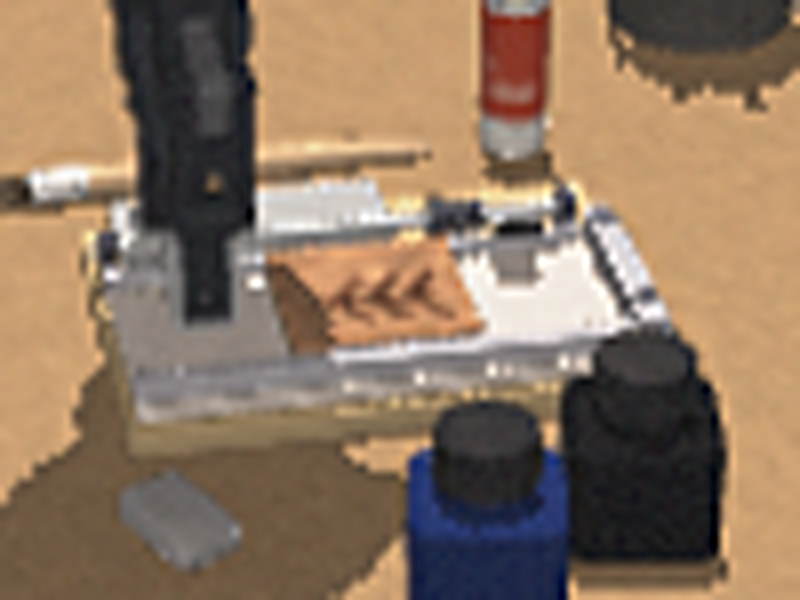

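The side crop shows the plate pressed level, the jaw lifted near (515,225) with its shadow on the bed below, and the right finger behind the block at (205,320). Now I'll slide forward.

Emit:
step_arm(
  commands=[
    [0, 0, 0, -0.4, 0, 0, 0.3],
    [0, 0, 0, -0.8, 0, 0, 0.3],
    [0, 0, 0, -1.2, 0, 0, 0.3],
    [0, 0, 0, -1.6, 0, 0, 0.3],
    [0, 0, 0, -2, 0, 0, 0.3],
    [0, 0, 0, -2.4, 0, 0, 0.3],
  ],
)

```text
clock: 4.58
tcp_pos: [0.4719, 0.0673, 0.0153]
eef_rot: [-3.139, -0.007, 2.87]
ft_force: [-16.7, 2.9, 29.3]
finger_gap: 0.0598
finger_force: 15.1
```

```bash
python3 -c "
from h import *
go((3,12),15)"
```

```text
jig now [-40.7  11.6  15.3] gap 0.05979330948464589 F jig [-16.8  -1.8  29.3] t 4.5833
turn [-0.12 -0.42  0.17] shift [-4.37  0.02 -0.  ]
```

Emit:
step_arm(
  commands=[
    [0, 0, 0, -0.3, 0, -0.1, 0.3],
    [0, 0, 0, -0.6, 0, -0.12, 0.3],
    [0, 0, 0, -0.9, 0, -0.12, 0.3],
    [0, 0, 0, -1.2, 0, -0.12, 0.3],
  ],
)

```text
clock: 4.92
tcp_pos: [0.4854, 0.0633, 0.0158]
eef_rot: [-3.14, -0.005, 2.868]
ft_force: [-10.2, 3.4, 14.2]
finger_gap: 0.0601
finger_force: 7.1
```

```bash
python3 -c "
from h import *
go((3,12),15)"
```

```text
jig now [-26.5  11.5  15.8] gap 0.06011793203514239 F jig [-10.8   0.5  14.2] t 4.9167
turn [-0.09 -0.28  0.05] shift [-2.96  0.04  0.07]
```

Emit:
step_arm(
  commands=[
    [0, 0, 0, -0.3, 0, 0, 0.3],
    [0, 0, 0, -0.6, 0, 0, 0.3],
    [0, 0, 0, -0.9, 0, 0, 0.3],
    [0, 0, 0, -1.2, 0, 0, 0.3],
    [0, 0, 0, -1.5, 0, 0, 0.3],
  ],
)

```text
clock: 5.33
tcp_pos: [0.4993, 0.0595, 0.0159]
eef_rot: [-3.14, -0.006, 2.868]
ft_force: [-11.2, 3.9, 13.9]
finger_gap: 0.0602
finger_force: 7.3
```

Emit:
step_arm(
  commands=[
    [0, 0, 0, -0.2, 0, 0, 0.3],
    [0, 0, 0, -0.4, 0, 0, 0.3],
    [0, 0, 0, -0.6, 0, 0, 0.3],
    [0, 0, 0, -0.8, 0, 0, 0.3],
  ],
)

```text
clock: 5.67
tcp_pos: [0.5071, 0.0573, 0.0159]
eef_rot: [-3.14, -0.006, 2.868]
ft_force: [-9.6, 3.3, 13.6]
finger_gap: 0.0599
finger_force: 7.1
```

```bash
python3 -c "
from h import *
go((3,12),15)"
```

```text
jig now [-4.1 11.6 15.9] gap 0.059947802390897406 F jig [-10.1   0.6  13.6] t 5.6667
turn [-0.09 -0.32  0.07] shift [-0.71  0.04  0.08]
```

Emit:
step_arm(
  commands=[
    [0, 0, 0, -0.15, 0, 0, 0.3],
    [0, 0, 0, -0.3, 0, 0, 0.3],
    [0, 0, 0, -0.45, 0, 0, 0.3],
    [0, 0, 0, -0.45, 0, 0, 0.3],
  ],
)

```text
clock: 6.0
tcp_pos: [0.5118, 0.056, 0.0159]
eef_rot: [-3.14, -0.005, 2.868]
ft_force: [-8.6, 1.8, 12.3]
finger_gap: 0.0598
finger_force: 6.4
```

Emit:
step_arm(
  commands=[
    [0, 0, 0, -0.1, 0, 0, 0.3],
    [0, 0, 0, -0.2, 0, 0, 0.3],
    [0, 0, 0, -0.2, 0, 0, 0.3],
  ],
)

```text
clock: 6.25
tcp_pos: [0.5119, 0.056, 0.0158]
eef_rot: [-3.139, -0.008, 2.869]
ft_force: [-14.3, 3.2, 17.6]
finger_gap: 0.0596
finger_force: 8.8
```

Emit:
step_arm(
  commands=[
    [0, 0, 0, -0.1, 0, 0, 0.3],
    [0, 0, 0, -0.2, 0, 0, 0.3],
    [0, 0, 0, -0.2, 0, 0, 0.3],
  ],
)

```text
clock: 6.5
tcp_pos: [0.5133, 0.0557, 0.0158]
eef_rot: [-3.139, -0.009, 2.869]
ft_force: [-16.5, 4.6, 17.8]
finger_gap: 0.0599
finger_force: 12.0
```

```bash
python3 -c "
from h import *
go((3,12),15)"
```

```text
jig now [ 2.4 11.7 15.8] gap 0.05986996884962496 F jig [-17.1   0.   17.8] t 6.5
turn [-0.12 -0.51  0.08] shift [-0.06  0.03  0.08]
```

Emit:
step_arm(
  commands=[
    [0, 0, 0, -0.15, 0, 0, 0.3],
    [0, 0, 0, -0.3, 0, 0, 0.3],
    [0, 0, 0, -0.3, 0, 0, 0.3],
  ],
)

```text
clock: 6.75
tcp_pos: [0.5133, 0.0556, 0.0157]
eef_rot: [-3.138, -0.014, 2.869]
ft_force: [-22.0, 7.0, 25.9]
finger_gap: 0.0598
finger_force: 16.8
```

```bash
python3 -c "
from h import *
go((3,12),15)
crop('side',265,155,100,75,8,'pics/sidef.png')"
```

```text
jig now [ 2.4 11.7 15.7] gap 0.059818629031509946 F jig [-23.1   0.7  25.9] t 6.75
turn [-0.19 -0.8   0.13] shift [-0.06  0.03  0.07]
```

View pics/sidef.png

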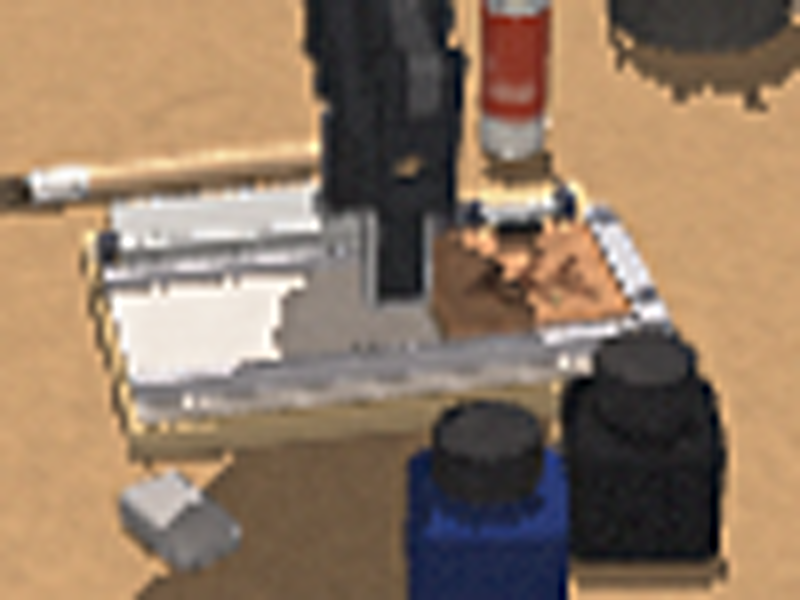

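The side crop shows the block's far edge at the end stop near (625,300). I'll push a bit more with less downward force, to rule out friction sticking.

Emit:
step_arm(
  commands=[
    [0, 0, 0, 0, 0, -0.1, 0.3],
    [0, 0, 0, -0.1, 0, -0.12, 0.3],
    [0, 0, 0, -0.2, 0, -0.12, 0.3],
    [0, 0, 0, -0.2, 0, -0.12, 0.3],
  ],
)

```text
clock: 7.13
tcp_pos: [0.5136, 0.0556, 0.0159]
eef_rot: [-3.138, -0.017, 2.869]
ft_force: [-22.4, 9.9, 17.0]
finger_gap: 0.0599
finger_force: 17.6
```

```bash
python3 -c "
from h import *
go((3,12),15)"
```

```text
jig now [ 2.6 11.7 15.9] gap 0.05987852469477609 F jig [-24.3   3.5  17. ] t 7.1333
turn [-0.21 -0.99  0.11] shift [-0.04  0.03  0.09]
```

The horizontal force is 24 N at a ratio of 1.4 with no motion, so the block is firmly against the stop. Now I'll back off a little with the clip still held, then lift.

Emit:
step_arm(
  commands=[
    [0, 0, 0, 0.3, 0, 0.03, 0.3],
    [0, 0, 0, 0.6, 0, 0.08, 0.3],
    [0, 0, 0, 0.9, 0, 0.1, 0.3],
    [0, 0, 0, 1.2, 0, 0.1, 0.3],
    [0, 0, 0, 1.2, 0, 0.1, 0.3],
  ],
)

```text
clock: 7.55
tcp_pos: [0.5129, 0.056, 0.0167]
eef_rot: [3.141, 0.003, 2.866]
ft_force: [0.3, -0.9, 5.2]
finger_gap: 0.0595
finger_force: 2.7
```

```bash
python3 -c "
from h import *
go((-3,12),25)"
```

```text
jig now [ 1.9 12.  16.7] gap 0.05945938444938886 F jig [ 0.5 -0.7  5.2] t 7.55
turn [ 0.04  0.15 -0.06] shift [ 0.49  0.   -0.84]
```

Emit:
step_arm(
  commands=[
    [0, 0, 0, 0.3, 0, 0.03, 0.3],
    [0, 0, 0, 0.4, 0, 0, 0.3],
    [0, 0, 0, 0.4, 0, -0.3, 0.3],
    [0, 0, 0, 0.4, 0, -0.6, 0.3],
    [0, 0, 0, 0.4, 0, -1, 0.3],
    [0, 0, 0, 0.4, 0, -1.6, 0.3],
    [0, 0, 0, 0.4, 0, -3, 0.3],
    [0, 0, 0, 0.4, 0, -5, 0.3],
  ],
)

```text
clock: 8.22
tcp_pos: [0.5065, 0.057, 0.0652]
eef_rot: [-3.14, -0.004, 2.867]
ft_force: [0.8, -0.1, 0.8]
finger_gap: 0.0595
finger_force: 0.0
```

Emit:
step_arm(
  commands=[
    [0, 0, 0, 0, 0, -3, 0.3],
    [0, 0, 0, 0, 0, -6, 0.3],
    [0, 0, 0, 0, 0, -10, 0.3],
    [0, 0, 0, 3, 0, -13, 0.3],
    [0, 0, 0, 6, 3, -13, 0.3],
    [0, 0, 0, 8, 6, -13, 0.3],
    [0, 0, 0, 10, 9, -13, 0.3],
    [0, 0, 0, 11, 12, -13, 0.3],
  ],
)

```text
clock: 8.88
tcp_pos: [0.4321, 0.204, 0.1965]
eef_rot: [-3.141, -0.001, 2.867]
ft_force: [1.2, 0.2, -0.0]
finger_gap: 0.0598
finger_force: 0.0
```

```bash
python3 -c "
from h import *
d=crop('side',290,155,75,56,10,'pics/sideg.png')
crop('top',230,110,150,120,5,'pics/topg.png')
for q in ([74,-52,28],[74,8,28],[14,-52,28],[14,8,28]): print(q,((proj(d,[j2w(q)])[0]-[290,155]+.5)*10-.5).round(0))
go((0,0),200)"
```

```text
[74, -52, 28] [543. 390.]
[74, 8, 28] [482. 277.]
[14, -52, 28] [311. 415.]
[14, 8, 28] [260. 299.]
jig now [-116.2  136.9  196.3] gap 0.06009880501035152 F jig [-0.5 -0.4  1.2] t 8.9833
turn [ 0.17 -0.05  0.43] shift [-11.51 -13.77  -0.42]
```

View pics/sideg.png

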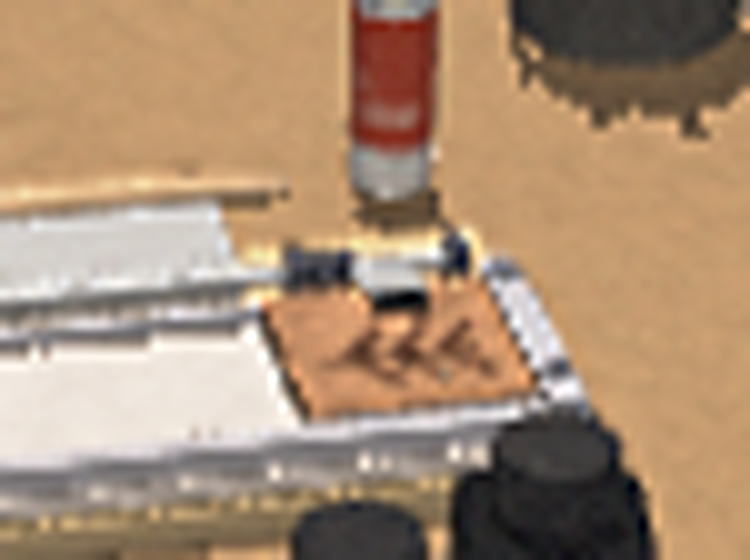

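View pics/topg.png

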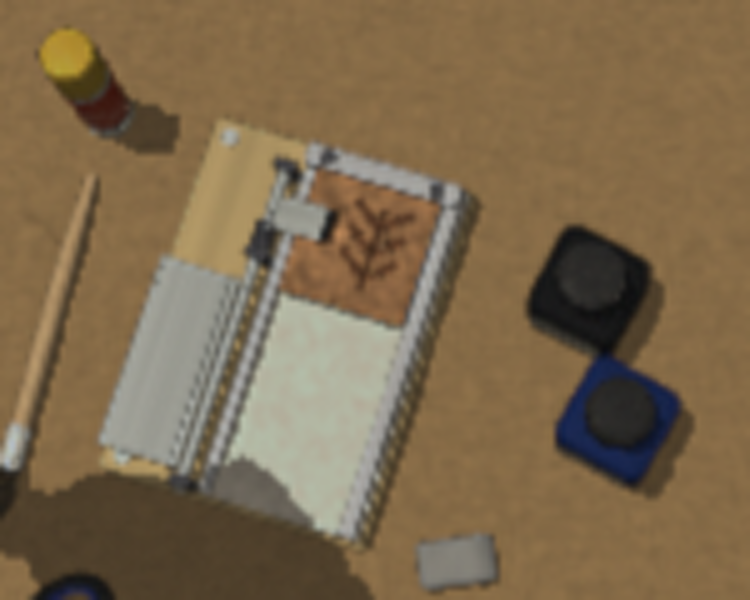

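In both pictures the block's far edge is against the end stop (top crop (312,170) to (440,200)). The jaw rests on the block at (320,220), and the bystanders have not moved. Handing in.

```bash
python3 -c "
from workcell import ticket
print(ticket.job_done())"
```

```text
the job is handed in; nothing more can be done
None
```

The block is fully home against the end stop with the clip's jaw resting on it, the arm is clear, the things around the jig look unmoved, and the job was handed in at about 9 s.

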